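Slide the steel blank out over the end of the bench ledge

ROBOT

A 6-joint arm with a two-finger parallel gripper is mounted at the origin on the work surface. World frame = base frame: x ahead of the robot, y to its left, z up, the work surface at z = 0. Lengths are in m, angles in rad, forces in N, time in s.
With the tool pointing down it reaches from about 0.35 to 0.775 m from the base axis. Payload 7.3 kg.
Tool frame: the origin (TCP) lies at the very end of the fingers, on their centre line; the grasp point (between the pads) lies 19 mm behind it (pinch_z is the distance from the TCP to the grasp point, in m); z points along the fingers, y is the line along which they close (so a half turn about z gives the same grasp; the last joint's range is limited). The gripper opens to 92 mm and grips with 3 to 60 N. Pads are 19 mm wide; open, the fingers measure 130 mm over their backs; the gripper's body (75 mm by 190 mm) begins 47 mm behind the grasp point.
Start: joints at [1.007, 0.342, 1.524, -0, 1.275, -0.146], TCP at [0.213, 0.48, 0.227] pointing down, gripper open.
Joint ranges: [-2.53, 2.53], [-0.77, 2.02], [0.04, 2.7], [-1, 4.14], [0.28, 2.66], [-3.11, 3.11]. Speed limits (rad/s): [2.57, 2.57, 3.14, 3.14, 3.14, 3.14].

INTERFACE

Orientations are given as [roll, pitch, yaw] about the fixed x, y, z axes, in that order (R = Rz(yaw) Ry(pitch) Rx(roll)).
In Python, from cell import * gives the robot as it stands.
- The arm moves only by the tool arm_command, never from a script. Its arguments are lists of equal length, an entry for each row: "fingers": the gripper command: -1 is fully open, 1 is shut, values between are in proportion; "travel": the shift along the tool's x, y, z in m, a list of three; "dr": the turn, a rotation vector about the tool's x, y, z in degrees, a list of three. In form: {"fingers": [fingers, ...], "travel": [[x, y, z], ...], "dr": [[wx, wy, wz], ...]}. A call has 1 to 8 rows; each row is the pose to reach, as a shift and turn from the pose commanded when the call began, along the tool's axes at that moment; what a row does not reach only later rows make up. A row lasts 1/12 s, in which the tool goes at most 41.7 mm and 7.16 degrees, less where a joint would pass 70% of its speed; a pose out of reach is approached as far as the arm can. A call with a gripper value outside its range is refused whole. The fingers move at their own pace and stop on an object; "squeeze" is the grip in N (left out, the last holds). Time passes only in rows, so rows that repeat a pose let the fingers close. It gives the time, the measured TCP pose, the force, the opening and the grip force at its end, in the units of the state.
- observe(): the state, without advancing time (a new reading comes with each control period).
- read_camera(name): name is "side" or "top" or "wrist"; returns a dict with "color" (480x640x3 uint8, blue, green, red), "z_map" (480x640 float32, m along the optical axis (not along the pixel's ray), 0 where there is no reading), "fx", "fy", "cx", "cy" (pixels), "R" (3x3) and "t" (3): a world point X has camera coordinates R X + t. Camera axes: x right, y down, z forward; pixel columns grow to the right and rows downward; lengths in m; the calibration is good to about 2 mm. The wrist camera is an equidistant fisheye: a pixel r from the principal point sees the ray r / f radians off the axis. A picture is of the moment at which its call begins.
- hand_in(): hands the job in; it is judged then, once.
The state is a dict: "time": time; "qpos": joint angles; "qvel": joint speeds; "joint_efforts": joint torques, N m; "tool_pos": TCP position; "tool_rot": TCP orientation; "contact_force": force on the tool from outside, world axes, zero at the start; "torque": the same for the moment, N m; "opening": finger opening in m; "grip_force": force on a finger pad.
Only numpy, scipy, OpenCV 4.12 (cv2) and the standard library are available. Lean on these libraries where they do the work, as an engineer would, in place of code of your own. Each camera call takes 0.05 s, during which the arm holds its last target. There are 200 camera calls.

TASK

With the fingertips, push the sliding stop at the ledge's open end by its upright pin all the way to the front of the ledge (the robot's side), then push the steel blank along the ledge until about a third of its length hangs out over that end, so that its edge can be got at. Leave the blank lying flat on the ledge, roughly straight along it. Only push: do not lift anything, and leave everything else where it stands.

Things in the scene. Friction and masses are not known exactly. Their poses are not given: they have to be found in the camera images.
- ledge: Low wooden ledge (fixed, a different place and yaw each time): a flat board 130 mm (its x) by 400 mm (its y), top surface 70 mm above the table. Origin: centre of its underside, on the table. Its -x side is the front, towards the robot; its -y end is the open end with the sliding stop. Along its back (+x) edge runs a rail 8 mm thick and 15 mm high above the top surface, inner face at x = +57 mm.
- ledge_end (a point): Middle of the top edge of the ledge's open end (ledge x 0, y -200 mm, z 70 mm), axes parallel to the ledge's: -y points out over the end. The way in which the blank must hang out is measured from here along -y.
- stop (a joint): Position of the sliding end stop, m: 0 = fully back, blocking the blank; 0.08 = fully forward, at the front of the ledge, leaving the blank's path free. It slides along the ledge's -x direction (towards the robot side), needs about 1.5 N, stays where it is left, and has hard ends at 0 and 0.08. Starts between 0 and 0.02.
- stop_pin (a point): Centre of the top of the stop's upright steel pin, 12 mm in diameter, 34 mm tall, standing on the stop's grey block (30 mm along the ledge's x, 12 mm along its y, its top 14 mm above the ledge's surface). The pin's top is 48 mm above the ledge's surface, 118 mm above the table. It stands 9 mm beyond the ledge's end; below the block is an aluminium guide whose top is 12 mm below the ledge's surface.
- blank: Bare flat steel blank, rectangular, 70 mm (its x) by 110 mm (its y) by 6 mm thick, about 0.36 kg (varies by a third), lying loose on the ledge 45 to 110 mm short of the open end, long side along the ledge to within 0.08 rad. Origin: centre of its underside. It slides with ordinary friction and stops when no longer pushed; it tips off if more than half of it hangs out.
- blank_edge (a point): Middle of the blank's short edge that is nearest the ledge's open end (blank x 0, y -55 mm, at half its thickness).
- model: Bystander: white plaster tooth model, 52 by 56 mm, 29 mm high, standing on the ledge at the other (+y) end. Origin: centre of its underside.
- model2: Bystander: reddish tooth model, 52 by 56 mm, 29 mm high, on the table to the right of the ledge's open end, nearer the robot.
- disc: Bystander: white round milling disc, 98 mm diameter, 18 mm thick, on the table to the right of the ledge's open end, farther from the robot.
- tray: Bystander: empty white tray, 120 by 150 mm, 45 mm high, on the table to the left of the ledge.
Not all that is in view belongs to the job. Several things have the shape of the blank; the one meant has the colours described above.

How it is judged:
By the outcome, as a careful person would: the job done as asked, in the order asked, and still so for the second after the job is handed in, with the robot touching nothing.
It also fails if it takes over 56 s, if anything falls off the work surface, if the arm or the gripper's body presses on something with over 40 N, if the wrist force passes 120 N, or if a joint passes its speed limit or range.

## Working session

There is one attempt and no reset: what is moved stays moved. The work goes in short steps, Python scripts to look and compute and a tool call to move; the robot and the scene stay as the last step left them, time stands still between calls to the robot, and variables do not carry over. Pictures are saved under pics/ and viewed, at most 10 in all, crops included, and the job is handed in when it is done.

Besides the shell and the picture viewer there is one more tool, called after ">>>" as a command line: name --argument value ..., lists and objects as JSON in quotes. arm_command: Moves the arm, as the interface text tells. Its arguments: {"type":"object","properties":{"fingers":{"type":"array","items":{"type":"number"}},"travel":{"type":"array","items":{"type":"array","items":{"type":"number"}}},"dr":{"type":"array","items":{"type":"array","items":{"type":"number"}}},"squeeze":{"type":"number"}},"required":["fingers","travel","dr"]}

```bash
mkdir -p pics
python3 - <<'E'
from cell import *
import cv2,numpy as np
s=observe();print(s['time'],s['tool_pos'],s['tool_rot'],s['opening'])
for n in("top","side"):
    c=read_camera(n);cv2.imwrite(f"pics/{n}0.png",c["color"]);np.savez(f"{n}0.npz",**c)
    print(n,c['fx'],c['cx'],c['cy'],c['R'],c['t'])
E
```

```text
0.0 [0.21278227 0.47950128 0.22606304] [-3.14009629e+00 -2.27682617e-04  2.72377082e+00] 0.09170464982942125
top 561.8151199257281 315.7760662985008 235.28168954196184 [[-0.02651346 -0.99964191 -0.0036184 ]
 [-0.99644829  0.02671781 -0.0798559 ]
 [ 0.07992398  0.00148829 -0.99679985]] [0.04910311 0.57791384 1.22897105]
side 559.3188836168808 326.13543887168987 236.25645321965436 [[-0.99726033 -0.07356281  0.00776852]
 [-0.06139221  0.7645037  -0.64168924]
 [ 0.0412654  -0.64040815 -0.7669254 ]] [0.572326   0.06157501 1.24924591]
```

View pics/top0.png

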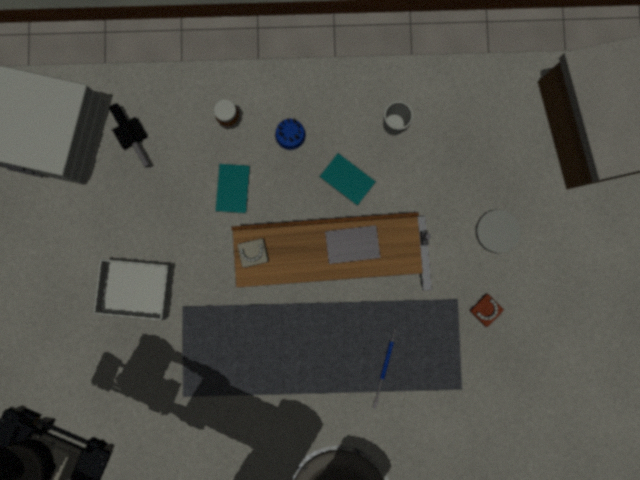

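The top view shows the ledge at about (233–422, 212–287), with its open end on the right. Three things have the blank's shape: grey (352,244) on the ledge, teal (233,188) and teal (348,179). The grey one fits: it is bare steel and lies on the ledge. The stop is near (424,238). I'll confirm in a crop.

Run:
```python
import cv2
im=cv2.imread("pics/top0.png")[200:300,300:450]
im=cv2.convertScaleAbs(im,alpha=1.6)
cv2.imwrite("pics/crop0.png",cv2.resize(im,None,fx=5.3333,fy=5.3333,interpolation=cv2.INTER_CUBIC))
```

```text
(no output)
```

View pics/crop0.png

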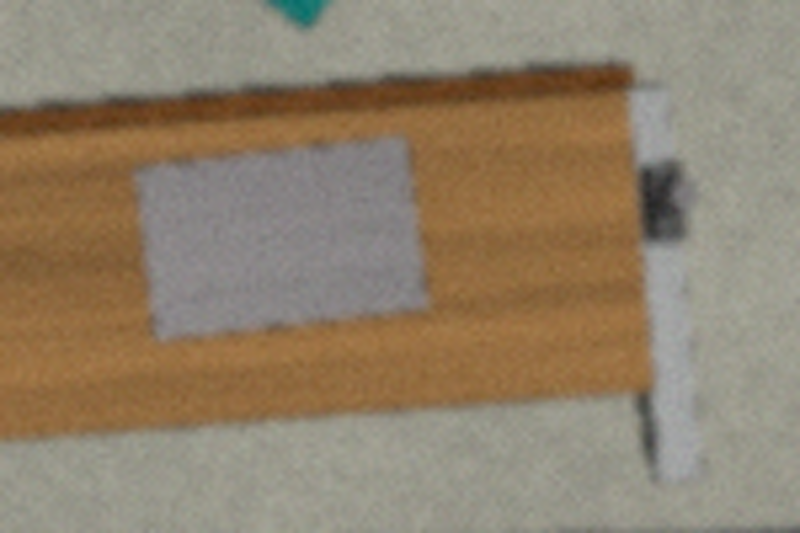

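View pics/side0.png

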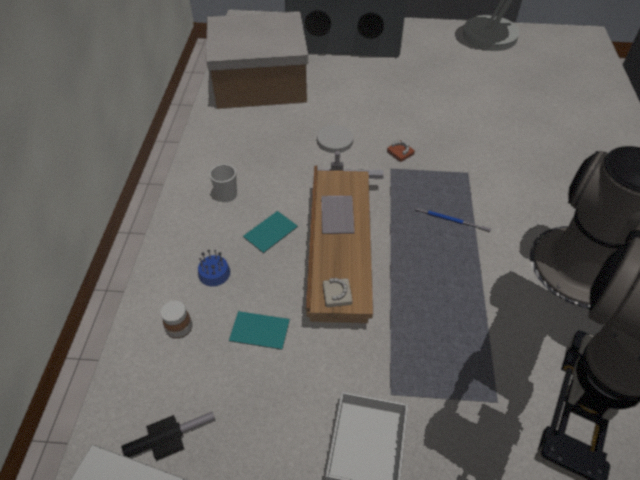

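The crop confirms the grey steel blank, with corners at about (135,172), (405,137), (428,303) and (158,340). The ledge's front end corner is at (650,392), the dark stop block at (660,200) and the pin top at about (683,192). In the side view the pin stands beyond the far end of the ledge, at about (337,160).

```bash
cat > h.py <<'E'
import numpy as np
def w(c,u,v,z):
    d=c['R'].T@np.array([(u-c['cx'])/c['fx'],(v-c['cy'])/c['fy'],1]); o=-c['R'].T@c['t']
    return o+d*(z-o[2])/d[2]
E
python3 - <<'E'
from h import *
c=np.load("top0.npz")
cr=lambda u,v,z:w(c,300+u/5.3333,200+v/5.3333,z)
B=[cr(*p,.076) for p in[(135,172),(405,137),(428,303),(158,340)]]
print(np.round(B,4));print('blank c',np.mean(B,0))
e=(B[0]+B[3]-B[1]-B[2]);print('blank y yaw',np.arctan2(e[1],e[0])-np.pi/2)
fe=cr(650,392,.07);be=cr(632,65,.085);fl=w(c,236.3,287.3,.07);
print('front end',fe,'rail end',be,'front left',fl)
e=fl-fe;print('len',np.linalg.norm(e));yaw=np.arctan2(e[1],e[0])-np.pi/2
e2=be-fe;print('yaw',yaw,np.arctan2(e2[1],e2[0]),np.linalg.norm(e2))
X=np.array([np.cos(yaw),np.sin(yaw),0]);Y=np.array([-X[1],X[0],0])
E=fe+.065*X;print('ledge_end',E)
pin=cr(683,192,.118);print('pin',pin,(pin-E)@X,(pin-E)@Y)
bl=cr(660,200,.084);print('block',(bl-E)@X,(bl-E)@Y)
for b in B+[np.mean(B,0)]:print((b-E)@X,(b-E)@Y)
m=w(c,252,252,.099);print('model',m,(m-E)@X,(m-E)@Y)
print('disc',w(c,494,231,.018),'m2',w(c,487,310,.029))
E
```

```text
[[ 0.5807  0.0131  0.076 ]
 [ 0.5919 -0.0954  0.076 ]
 [ 0.5252 -0.1023  0.076 ]
 [ 0.5133  0.0058  0.076 ]]
blank c [ 0.55277766 -0.04471607  0.076     ]
blank y yaw 0.1059770063119354
front end [ 0.48748114 -0.19036344  0.07      ] rail end [ 0.61740653 -0.18583085  0.085     ] front left [0.46866154 0.20582309 0.07      ]
len 0.3966332598478599
yaw 0.04746619167752897 0.03487197255117209 0.13086692452906065
ledge_end [ 0.55240793 -0.1872793   0.07      ]
pin [ 0.56374018 -0.19740753  0.118     ] 0.010838916549539664 -0.01065452330306806
block 0.01051810115276697 -0.008133965942395795
0.037796310400610406 0.19878190119578218
0.04380086364813267 0.08986052965757821
-0.02316545379717606 0.08619923006604525
-0.02989691313204684 0.19469878088412934
0.0071337017798801 0.14238511045088376
model [0.5414818  0.16769737 0.099     ] 0.0059292425551070805 0.35509528096257603
disc [ 0.57835374 -0.36509139  0.018     ] m2 [ 0.40419093 -0.33727402  0.029     ]
```

```bash
cat >> h.py <<'E'
from scipy.spatial.transform import Rotation as Ro
def go(s,xl,yl,z,yaw=.045,E=(.5524,-.1873)):
    c,n=np.cos(yaw),np.sin(yaw)
    T=np.array([E[0]+c*xl-n*yl,E[1]+n*xl+c*yl,z]); R=Ro.from_euler('xyz',s['tool_rot'])
    G=Ro.from_euler('xyz',[np.pi,0,np.pi/2+yaw])
    print('target',T.round(4),'travel',R.inv().apply(T-s['tool_pos']).round(4),'dr',(R.inv()*G).as_rotvec(degrees=True).round(2))
    p=np.array(s['tool_pos'])-[*E,0]; print('now ledge',[round(p[0]*c+p[1]*n,4),round(-p[0]*n+p[1]*c,4),round(p[2],4)],'F',np.round(s['contact_force'],2),'t',s['time'],'op',s['opening'])
E
python3 -c "
from cell import *;from h import *
go(observe(),.050,-.010,.18)"
```

```text
target [ 0.6028 -0.195   0.18  ] travel [-0.6302 -0.4583  0.0466] dr [-7.000e-02  3.000e-02  6.349e+01]
now ledge [np.float64(-0.3093), np.float64(0.6815), np.float64(0.2261)] F [ 0.9  -0.11 -0.75] t 0.1 op 0.0917571359863671
```

>>> arm_command --fingers '[1,1,1,1,1,1,1,1]' --travel '[[-0.63,-0.458,0.046],[-0.63,-0.458,0.046],[-0.63,-0.458,0.046],[-0.63,-0.458,0.046],[-0.63,-0.458,0.046],[-0.63,-0.458,0.046],[-0.63,-0.458,0.046],[-0.63,-0.458,0.046]]' --dr '[[0,0,63.5],[0,0,63.5],[0,0,63.5],[0,0,63.5],[0,0,63.5],[0,0,63.5],[0,0,63.5],[0,0,63.5]]' --squeeze 10

```text
time: 0.77
tool_pos: [0.3799, 0.1899, 0.2069]
tool_rot: [-3.141, -0.0, 1.718]
contact_force: [0.7, 0.1, -0.5]
opening: 0.0425
grip_force: 0.0
```

```bash
python3 -c "
from cell import *;from h import *
go(observe(),.050,-.010,.18)"
```

```text
target [ 0.6028 -0.195   0.18  ] travel [-0.4135  0.164   0.0268] dr [-0.01 -0.01  5.85]
now ledge [np.float64(-0.1553), np.float64(0.3846), np.float64(0.2069)] F [ 0.69  0.08 -0.47] t 0.7667 op 0.042490506407368615
```

>>> arm_command --fingers '[1,1,1,1,1,1,1,1]' --travel '[[-0.41,0.164,0.027],[-0.41,0.164,0.027],[-0.41,0.164,0.027],[-0.41,0.164,0.027],[-0.41,0.164,0.027],[-0.41,0.164,0.027],[-0.41,0.164,0.027],[-0.41,0.164,0.027]]' --dr '[[0,0,5.8],[0,0,5.8],[0,0,5.8],[0,0,5.8],[0,0,5.8],[0,0,5.8],[0,0,5.8],[0,0,5.8]]'

```text
time: 1.43
tool_pos: [0.5492, -0.0967, 0.1862]
tool_rot: [-3.141, -0.0, 1.622]
contact_force: [0.6, 1.5, -0.0]
opening: 0.0003
grip_force: 0.0
```

```bash
python3 -c "
from cell import *;from h import *
go(observe(),.050,-.010,.18)"
```

```text
target [ 0.6028 -0.195   0.18  ] travel [-0.101   0.0484  0.0061] dr [-0.04 -0.02  0.37]
now ledge [np.float64(0.0009), np.float64(0.0907), np.float64(0.1862)] F [ 0.6   1.47 -0.04] t 1.4333 op 0.0003459289886260928
```

>>> arm_command --fingers '[1,1,1,1,1,1]' --travel '[[-0.1,0.048,0.006],[-0.1,0.048,0.006],[-0.1,0.048,0.006],[-0.1,0.048,0.006],[-0.1,0.048,0.006],[-0.1,0.048,0.006]]' --dr '[[0,0,0.3],[0,0,0.3],[0,0,0.3],[0,0,0.3],[0,0,0.3],[0,0,0.3]]'

```text
time: 1.93
tool_pos: [0.6013, -0.1913, 0.1801]
tool_rot: [-3.14, -0.001, 1.617]
contact_force: [-0.0, 1.2, -0.1]
opening: 0.0004
grip_force: 0.0
```

Run:
```python
from cell import *;from h import *
import cv2
c=read_camera("wrist");cv2.imwrite("pics/wrist1.png",c["color"]);np.savez("w1.npz",**c)
go(observe(),.050,-.010,.095)
def proj(X):
    p=c['R']@X+c['t'];r=np.hypot(p[0],p[1]);th=np.arctan2(r,p[2]);return (c['cx']+c['fx']*th*p[0]/r,c['cy']+c['fy']*th*p[1]/r)
print('tcp px',proj(np.array(observe()['tool_pos'])),'pin expected',proj(np.array([.5637,-.1974,.118])),'end front corner',proj(np.array([.4875,-.1904,.07])))
```

```text
target [ 0.6028 -0.195   0.095 ] travel [-0.0043  0.0013  0.0855] dr [-0.05 -0.05  0.13]
now ledge [np.float64(0.0488), np.float64(-0.0057), np.float64(0.1805)] F [-0.37  0.06 -0.45] t 1.9833 op 0.000625464920838701
tcp px (np.float64(312.91859374774214), np.float64(303.87921143320773)) pin expected (np.float64(253.67740569197804), np.float64(266.63461482359924)) end front corner (np.float64(168.90446342590468), np.float64(231.48488449597966))
```

View pics/wrist1.png

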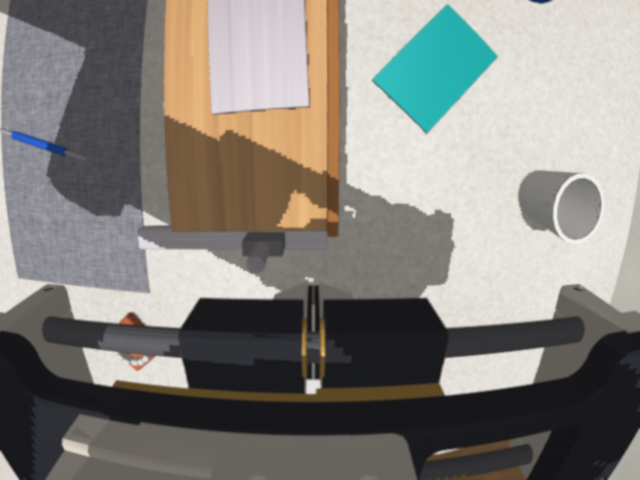

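The wrist view shows the pin top at about (256,263), against a predicted (254,267). The ledge's front end corner is at (172,231), as predicted, and the closed thin fingertips are at (313,290). The measurements agree, so I'll descend beside the pin, on its back side.

>>> arm_command --fingers '[1,1,1,1,1,1]' --travel '[[-0.003,0.001,0.02],[-0.003,0.001,0.04],[-0.003,0.001,0.06],[-0.003,0.001,0.08],[-0.003,0.001,0.08],[-0.003,0.001,0.08]]' --dr '[[0,0,0],[0,0,0],[0,0,0],[0,0,0],[0,0,0],[0,0,0]]'

```text
time: 2.48
tool_pos: [0.6025, -0.1935, 0.1006]
tool_rot: [-3.14, -0.001, 1.619]
contact_force: [-0.2, 0.1, 0.6]
opening: 0.0002
grip_force: 0.0
```

```bash
python3 -c "
from cell import *;from h import *
go(observe(),.020,-.009,.1)"
```

```text
target [ 0.5728 -0.1954  0.1   ] travel [-0.0004 -0.0298  0.0007] dr [-0.09 -0.06  0.17]
now ledge [np.float64(0.0498), np.float64(-0.0085), np.float64(0.1006)] F [-0.21  0.11  0.62] t 2.4833 op 0.0002200788367926602
```

>>> arm_command --fingers '[1,1,1,1,1,1,1,1]' --travel '[[0,-0.006,0],[0,-0.012,0],[0,-0.018,0],[0,-0.024,0],[0,-0.03,0],[0,-0.036,0],[0,-0.042,0],[0,-0.048,0]]' --dr '[[0,0,0],[0,0,0],[0,0,0],[0,0,0],[0,0,0],[0,0,0],[0,0,0],[0,0,0]]'

```text
time: 3.15
tool_pos: [0.5546, -0.1974, 0.101]
tool_rot: [3.141, 0.0, 1.617]
contact_force: [1.5, 0.4, 1.6]
opening: 0.0006
grip_force: 0.8
```

```bash
python3 -c "
from cell import *;from h import *
go(observe(),-.040,-.009,.1)"
```

```text
target [ 0.5128 -0.1981  0.1   ] travel [ 0.0013 -0.0418  0.001 ] dr [0.04 0.02 0.08]
now ledge [np.float64(0.0018), np.float64(-0.0102), np.float64(0.101)] F [1.45 0.42 1.57] t 3.15 op 0.000610709026706933
```

>>> arm_command --fingers '[1,1,1,1,1,1,1,1]' --travel '[[0,-0.005,0],[0,-0.01,0],[0,-0.015,0],[0,-0.02,0],[0,-0.025,0],[0,-0.03,0],[0,-0.035,0],[0,-0.04,0]]' --dr '[[0,0,0],[0,0,0],[0,0,0],[0,0,0],[0,0,0],[0,0,0],[0,0,0],[0,0,0]]'

```text
time: 3.82
tool_pos: [0.5147, -0.1991, 0.1007]
tool_rot: [3.142, 0.0, 1.617]
contact_force: [0.3, -0.0, 0.9]
opening: 0.0005
grip_force: 0.8
```

>>> arm_command --fingers '[1,1,1,1]' --travel '[[0,-0.002,0],[0,-0.004,0],[0,-0.006,0],[0,-0.008,0]]' --dr '[[0,0,0],[0,0,0],[0,0,0],[0,0,0]]'

```text
time: 4.15
tool_pos: [0.5108, -0.1996, 0.1013]
tool_rot: [3.133, 0.001, 1.616]
contact_force: [18.4, 3.2, -7.6]
opening: 0.0003
grip_force: 9.3
```

The force rose to 18 N, so the stop is at its hard end. I'll back off, rise and check with the camera.

>>> arm_command --fingers '[1,1,1,-0.1,-0.1,-0.1,-0.1,-0.1]' --travel '[[0,0.02,0],[0,0.03,0],[0,0.03,-0.03],[0,0.03,-0.06],[0.04,0.03,-0.08],[0.08,0.03,-0.08],[0.12,0.03,-0.08],[0.16,0.04,-0.08]]' --dr '[[0,0,0],[0,0,0],[0,0,0],[0,0,0],[0,0,0],[0,0,0],[0,0,0],[0,0,0]]'

```text
time: 4.82
tool_pos: [0.5377, -0.0361, 0.1809]
tool_rot: [-3.14, -0.0, 1.616]
contact_force: [1.6, -0.3, 0.2]
opening: 0.0295
grip_force: 0.0
```

Run:
```python
from cell import *;from h import *
import cv2
c=read_camera("wrist");cv2.imwrite("pics/wrist2.png",c["color"]);np.savez("w2.npz",**c)
t=read_camera("top");im=cv2.convertScaleAbs(t["color"][200:300,300:450],alpha=1.6)
cv2.imwrite("pics/crop2.png",cv2.resize(im,None,fx=5.3333,fy=5.3333,interpolation=cv2.INTER_CUBIC));np.savez("t2.npz",**t)
go(observe(),.006,.222,.1)
```

```text
target [0.5484 0.0347 0.1   ] travel [0.0663 0.0127 0.0808] dr [-0.05 -0.12  0.43]
now ledge [np.float64(-0.0062), np.float64(0.1555), np.float64(0.1807)] F [ 0.48 -0.4  -0.14] t 4.9167 op 0.03703820195244009
```

View pics/wrist2.png

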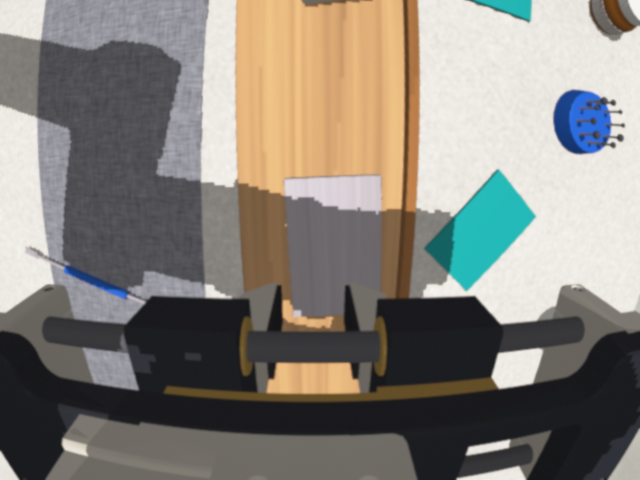

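View pics/crop2.png

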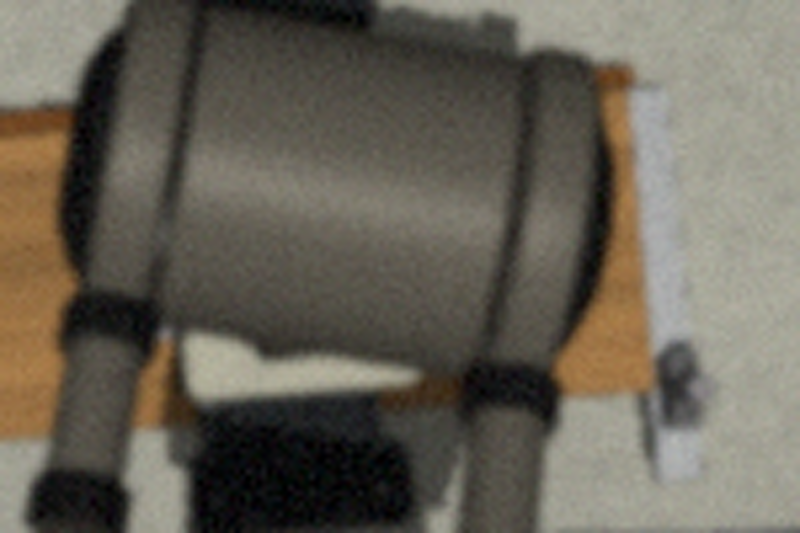

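The top crop shows the stop block now at (682,382), about 70 mm forward at the front of the ledge and clear of the path. The wrist view shows the blank's far edge from (285,179) to (381,175). I'll refine its position from those two points.

```bash
cat >> h.py <<'E'
def ww(c,u,v,z):
    a=np.array([(u-c['cx'])/c['fx'],(v-c['cy'])/c['fy']]);th=np.hypot(*a)
    d=c['R'].T@np.r_[a/th*np.sin(th),np.cos(th)];o=-c['R'].T@c['t'];return o+d*(z-o[2])/d[2]
def led(P,yaw=.045,E=(.5524,-.1873)):
    p=P-[*E,0];c,n=np.cos(yaw),np.sin(yaw);return np.round([p[0]*c+p[1]*n,-p[0]*n+p[1]*c],4)
E
python3 - <<'E'
from h import *
c=np.load("w2.npz")
for p in[(285,179,.076),(381,175,.076),(246,295,.07),(237,100,.07),(237,10,.07),(405,120,.085),(398,290,.085),(297,314,.076)]:print(p,led(ww(c,*p)))
c=np.load("w1.npz")
for p in[(256,263,.118),(172,231,.07),(166,80,.07),(338,232,.085),(213,113,.076),(309,106,.076)]:print(p,led(ww(c,*p)))
E
```

```text
(285, 179, 0.076) [-0.0279  0.1976]
(381, 175, 0.076) [0.0407 0.201 ]
(246, 295, 0.07) [-0.0619  0.1043]
(237, 100, 0.07) [-0.0628  0.2556]
(237, 10, 0.07) [-0.0635  0.3252]
(405, 120, 0.085) [0.055 0.241]
(398, 290, 0.085) [0.0568 0.1155]
(297, 314, 0.076) [-0.0206  0.0909]
(256, 263, 0.118) [ 0.0125 -0.0081]
(172, 231, 0.07) [-0.0622  0.0002]
(166, 80, 0.07) [-0.0612  0.1172]
(338, 232, 0.085) [0.0663 0.0034]
(213, 113, 0.076) [-0.0226  0.0887]
(309, 106, 0.076) [0.0456 0.0916]
```

>>> arm_command --fingers '[0,0,0,0,0,0,0,0]' --travel '[[0.035,0.013,0],[0.066,0.013,0],[0.066,0.013,0.02],[0.066,0.013,0.05],[0.066,0.013,0.08],[0.066,0.013,0.09],[0.066,0.013,0.096],[0.066,0.013,0.1]]' --dr '[[0,0,0.2],[0,0,0.2],[0,0,0.2],[0,0,0.2],[0,0,0.2],[0,0,0.2],[0,0,0.2],[0,0,0.2]]'

```text
time: 5.58
tool_pos: [0.5497, 0.0283, 0.0805]
tool_rot: [-3.141, -0.0, 1.613]
contact_force: [-0.6, 0.4, 0.4]
opening: 0.0457
grip_force: 0.0
```

```bash
python3 -c "
from cell import *;from h import *
go(observe(),.006,.222,.0735)"
```

```text
target [0.5484 0.0347 0.0735] travel [ 0.0065 -0.001   0.007 ] dr [-0.04 -0.01 -0.14]
now ledge [np.float64(0.007), np.float64(0.2155), np.float64(0.0805)] F [-0.57  0.43  0.37] t 5.5833 op 0.045731635861845574
```

>>> arm_command --fingers '[0,0,0,0]' --travel '[[0.005,-0.001,0],[0.005,-0.001,0.004],[0.005,-0.001,0.007],[0.005,-0.001,0.007]]' --dr '[[0,0,0],[0,0,0],[0,0,0],[0,0,0]]'

```text
time: 5.92
tool_pos: [0.5485, 0.0338, 0.074]
tool_rot: [3.141, 0.0, 1.614]
contact_force: [-0.5, 0.0, 0.5]
opening: 0.0462
grip_force: 0.0
```

```bash
python3 -c "
from cell import *;from h import *
go(observe(),.006,.092,.0735)"
```

```text
target [ 0.5543 -0.0951  0.0735] travel [-1.291e-01  1.000e-04  5.000e-04] dr [ 0.04  0.   -0.09]
now ledge [np.float64(0.0061), np.float64(0.2211), np.float64(0.074)] F [-0.46  0.02  0.53] t 5.9167 op 0.046237711241681904
```

>>> arm_command --fingers '[0,0,0,0,0,0,0,0]' --travel '[[0,0,0.0015],[-0.005,0,0.0015],[-0.01,0,0.0015],[-0.015,0,0.0015],[-0.02,0,0.0015],[-0.025,0,0.0015],[-0.03,0,0.0015],[-0.035,0,0.0015]]' --dr '[[0,0,0],[0,0,0],[0,0,0],[0,0,0],[0,0,0],[0,0,0],[0,0,0],[0,0,0]]'

```text
time: 6.58
tool_pos: [0.5499, -0.0017, 0.0723]
tool_rot: [3.141, -0.0, 1.614]
contact_force: [-0.6, 3.0, 1.7]
opening: 0.0459
grip_force: 1.3
```

Run:
```python
from cell import *;from h import *
import cv2
c=read_camera("wrist");cv2.imwrite("pics/wrist3.png",c["color"]);np.savez("w3.npz",**c)
go(observe(),.006,.092,.0735)
```

```text
target [ 0.5543 -0.0951  0.0735] travel [-0.0926  0.0003 -0.0012] dr [ 0.01  0.02 -0.14]
now ledge [np.float64(0.0059), np.float64(0.1846), np.float64(0.0723)] F [-0.39  0.98  0.96] t 6.6333 op 0.046093492029975536
```

View pics/wrist3.png

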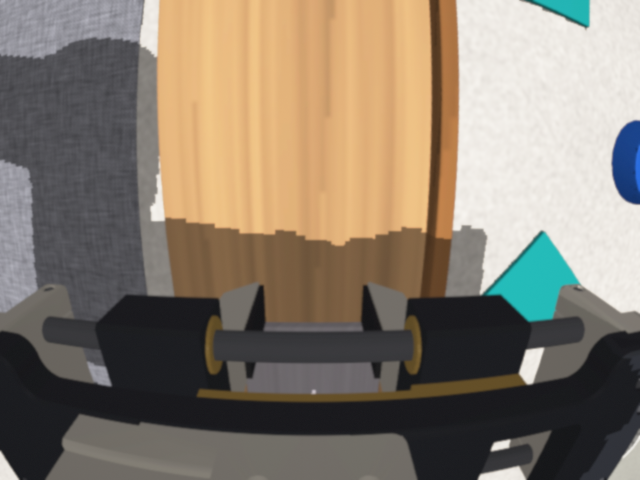

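The wrist view shows the blank's far edge flat at row ~323 between the fingers. It is being pushed squarely, at about 3 N. I'll continue.

>>> arm_command --fingers '[0,0,0,0,0,0,0,0]' --travel '[[-0.006,0,0],[-0.012,0,0],[-0.018,0,0],[-0.024,0,0],[-0.03,0,0],[-0.036,0,0],[-0.042,0,0],[-0.048,0,0]]' --dr '[[0,0,0],[0,0,0],[0,0,0],[0,0,0],[0,0,0],[0,0,0],[0,0,0],[0,0,0]]'

```text
time: 7.3
tool_pos: [0.552, -0.0498, 0.0722]
tool_rot: [3.142, -0.0, 1.614]
contact_force: [0.6, 2.7, 0.7]
opening: 0.0462
grip_force: 1.4
```

>>> arm_command --fingers '[0,0,0,0,0,0,0,0]' --travel '[[-0.006,0,0],[-0.012,0,0],[-0.018,0,0],[-0.024,0,0],[-0.03,0,0],[-0.035,0,0],[-0.04,0,0],[-0.043,0,0]]' --dr '[[0,0,0],[0,0,0],[0,0,0],[0,0,0],[0,0,0],[0,0,0],[0,0,0],[0,0,0]]'

```text
time: 7.97
tool_pos: [0.5538, -0.0928, 0.0722]
tool_rot: [3.142, 0.0, 1.614]
contact_force: [-0.7, 2.8, 2.1]
opening: 0.0458
grip_force: 1.5
```

Run:
```python
from cell import *;from h import *
go(observe(),.006,.0825,.0725)
```

```text
target [ 0.5547 -0.1046  0.0725] travel [-0.0118  0.0003 -0.0003] dr [ 0.    0.   -0.13]
now ledge [np.float64(0.0057), np.float64(0.0943), np.float64(0.0722)] F [-0.71  2.8   2.14] t 7.9667 op 0.04579335695924888
```

>>> arm_command --fingers '[0,0,0,0,0,0,0,0]' --travel '[[-0.004,0,0],[-0.007,0,0],[-0.01,0,0],[-0.01,0,0],[0.02,0,0],[0.04,0,-0.04],[0.04,0,-0.08],[0.04,0,-0.12]]' --dr '[[0,0,0],[0,0,0],[0,0,0],[0,0,0],[0,0,0],[0,0,0],[0,0,0],[0,0,0]]'

```text
time: 8.63
tool_pos: [0.5513, -0.0513, 0.1929]
tool_rot: [-3.139, 0.0, 1.616]
contact_force: [1.7, -1.1, -0.1]
opening: 0.0462
grip_force: 0.0
```

>>> arm_command --fingers '[0,0,0,0,0,0,0,0]' --travel '[[0.03,-0.02,0],[0.06,-0.04,0],[0.09,-0.06,0],[0.12,-0.08,0],[0.15,-0.1,0],[0.18,-0.12,0],[0.2,-0.13,0],[0.2,-0.13,0]]' --dr '[[0,0,0],[0,0,0],[0,0,0],[0,0,0],[0,0,0],[0,0,0],[0,0,0],[0,0,0]]'

```text
time: 9.3
tool_pos: [0.4113, 0.1444, 0.1923]
tool_rot: [-3.141, -0.0, 1.617]
contact_force: [-0.2, 0.4, -0.3]
opening: 0.0462
grip_force: 0.0
```

Run:
```python
from cell import *;from h import *
import cv2
t=read_camera("top");im=cv2.convertScaleAbs(t["color"][200:300,300:450],alpha=1.6)
cv2.imwrite("pics/crop4.png",cv2.resize(im,None,fx=5.3333,fy=5.3333,interpolation=cv2.INTER_CUBIC));np.savez("t4.npz",**t)
go(observe(),.006,.0825,.0725)
```

```text
target [ 0.5547 -0.1046  0.0725] travel [-0.2539  0.1301  0.1201] dr [0.04 0.03 0.09]
now ledge [np.float64(-0.1246), np.float64(0.3363), np.float64(0.1924)] F [ 0.01 -0.6   0.65] t 9.35 op 0.045871220741463506
```

View pics/crop4.png

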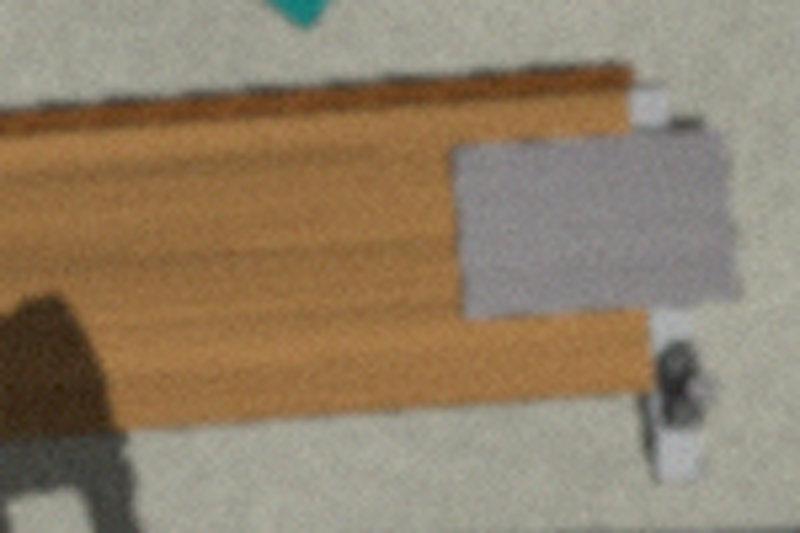

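The top crop shows the blank straight, with corners at (453,148), (722,130), (740,300) and (467,318). It hangs over the ledge end, whose edge runs from (632,135) to (648,310), and the stop is at the front at (682,382).

Run:
```python
from h import *
c=np.load("t4.npz")
cr=lambda u,v,z:w(c,300+u/5.3333,200+v/5.3333,z)
for p in[(453,148,.076),(722,130,.076),(740,300,.076),(467,318,.076),(632,135,.07),(648,310,.07),(650,392,.07),(682,382,.084),(700,385,.118)]:print(p,led(cr(*p)))
```

```text
(453, 148, 0.076) [0.0378 0.0712]
(722, 130, 0.076) [ 0.0373 -0.0368]
(740, 300, 0.076) [-0.0311 -0.038 ]
(467, 318, 0.076) [-0.0304  0.0711]
(632, 135, 0.07) [ 0.0384 -0.0018]
(648, 310, 0.07) [-0.0323 -0.0022]
(650, 392, 0.07) [-0.065  -0.0001]
(682, 382, 0.084) [-0.0619 -0.0105]
(700, 385, 0.118) [-0.0636 -0.0106]
```

The blank hangs out about 36 mm (a third is 36.7 mm) and lies straight. The stop is fully forward and the arm is clear.

```bash
python3 -c "
from cell import *
print(hand_in())"
```

```text
the job is handed in; nothing more can be done
None
```

The job is handed in: I pushed the stop to its hard end at the front of the ledge, and the blank lies flat and straight with about 36 mm (a third of its length) hanging over the open end.

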